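# Unlock the folding stay and shut the carving-tool chest

### The job

Shut the tool chest. Its lid is held up by a folding steel stay that is locked past centre: with a light grip lift its knuckle up and forward until the stay has clearly folded past straight, without straining the thin steel, then bring the lid down under control, pressing it down on its felt strip, firmly but not hard, until the spring latch clicks and it stays fully shut. Leave everything else on the bench where it is.

Things in the scene. Friction and masses are not known exactly. Their poses are not given: they have to be found in the camera images.
- chest: Heavy plywood tool chest on screw feet (its underside is 4 to 10 mm above the bench; it does not move), 280 (x) by 260 (y) by 120 mm high outside, walls and floor 12 mm, open on top. Origin at the centre of its underside, z up. The lid's hinge is along its +y top edge, its front is the -y side, the stay is at its +x end.
- hinge_mid (a point): Middle of the lid's hinge line, on the chest's +y top edge: chest frame (0, 130, 120) mm. The hinge runs along the chest's x.
- lid (a joint): Lid angle, rad: 0 shut, 1.43 as found, open. Hinge and stay are stiff: it stays about where it is left and a few N on its outer (+y, later upper) face push it down. From 0.04 on it meets a spring latch in the middle of the front and a felt strip: 14 to 22 N near the front edge press it just below 0, where the latch clicks and holds; if not, it springs back to over 0.01. Never push over 40 N.
- lid_edge (a point): Middle of the lid's free front edge, on its outer (upper when shut) face, 260 mm from the hinge line. The lid is a plywood board 280 (along the hinge) by 260 by 10 mm, about 0.45 kg; shut, its underside lies at the 120 mm rim.
- stay: The folding stay: two thin steel strips, each 98 mm between pivots, 16 wide, 3 thick, in an upright plane 114 mm to +x of the chest's centre. This is the lower one; origin at its pivot on the end wall, chest frame (114, 0, 85) mm; z along the strip to the knuckle. The upper one ends under the lid, 140 mm from the hinge. Strained when the fingers' forces on it add up to over 40 N.
- knuckle (a point): Centre of the knuckle (knee) of the stay, a round steel boss of 18 mm diameter and 14 mm wide along the chest's x, its axis along that x; free on both sides. As found it stands 47 mm above the rim, chest frame (114, 53, 167) mm. It can only swing on a 98 mm circle about the lower pivot.
- stay_knee (a joint): Fold of the stay at the knuckle, rad: -0.14 locked on its stop, knuckle behind the line between the end pivots; 0 straight; grows as the knuckle comes up and to the front (-y); about 2.9 with the lid shut. Stiff: 5 to 9 N move the knuckle (a pinch of 8 to 12 N on each side holds it) and it stays where it is left. Below 0.3 rad the lid can hardly be pushed down.
- hammer: Bystander: hammer lying on the bench.
- puppet_hand: Bystander: carved wooden puppet hand lying on the bench.
- glue: Bystander: white glue bottle, 150 mm tall.
- paint_tin: Bystander: paint tin, 90 mm tall.

How it is judged (in metres and radians):
On the way, in this order (a step that is already met when the one before it is completed fails the run):
1. the stay is folded clearly past straight (knee beyond 0.3 rad) while the lid is still up (value of joint stay_knee above 0.3 rad and value of joint lid above 1.1 rad), for 0.2 s.
2. the lid is being brought down, below 0.6 rad (value of joint lid below 0.6 rad), for 0.1 s.
At the end, for the whole second after the job is handed in: The lid is fully shut (within 0.007 rad, 2 mm at its front edge) and at rest, held down by its latch, the stay folded away inside (value of joint lid below 0.007 rad and velocity of joint lid between -0.02 and 0.02 rad/s and value of joint stay_knee above 2.5 rad); the robot touches nothing.
It fails at once if the stay squeezed and pulled with more than 40 N in all (contact force between any of the fingers, the arm and stay above 40 N).
It fails at once if the lid pushed with more than 40 N (contact force between any of the fingers, the arm and lid above 40 N).
It fails at once if the lid let fall or slammed (faster than 1.5 rad/s) (value of joint lid above 0.08 rad and velocity of joint lid below -1.5 rad/s).
It fails at once if a bystander shifted by more than 20 mm (distance of any of hammer, puppet_hand, glue, paint_tin from where it was at the start of the episode above 0.02 m).
It also fails if it takes over 69 s, if anything falls off the work surface, if the arm or the gripper's body presses on something with over 40 N, if the wrist force passes 120 N, or if a joint passes its speed limit or range.

### The arm

A 6-joint arm with a two-finger parallel gripper is mounted at the origin on the work surface. World frame = base frame: x ahead of the robot, y to its left, z up, the work surface at z = 0. Lengths are in m, angles in degrees, forces in N, time in s.
With the tool pointing down it reaches from about 0.375 to 0.9 m from the base axis. Payload 3.1 kg.
Tool frame: the origin (TCP) lies where the fingers leave the gripper's body, on its centre line; the fingertips stand 70 mm ahead of it and the grasp point (between the pads) lies robot.pinch_z ahead of it (robot.pinch_z is the distance from the TCP to the grasp point, in m); z points along the fingers, y is the line along which they close (so a half turn about z gives the same grasp; the last joint's range is limited). The gripper opens to 87 mm and grips with 3 to 60 N. Pads are 19 mm wide; open, the fingers measure 117 mm over their backs; the gripper's body (75 mm by 190 mm) begins 51 mm behind the grasp point.
Start: joints at [58.184, 30.224, 82.088, -0, 67.689, -10.227], TCP at [0.23, 0.581, 0.292] pointing down, gripper open.
Joint ranges: [-176.69, 176.69], [-43.24, 126.21], [12.49, 139.97], [-82, 262], [0, 151.66], [-163.58, 163.58]. Speed limits (degrees/s): [159.86, 159.86, 180, 180, 180, 180].

### API

Orientations are given as [roll, pitch, yaw] about the fixed x, y, z axes, in that order (R = Rz(yaw) Ry(pitch) Rx(roll)).
In Python, from rig import robot gives the robot as it stands.
- The arm moves only by the tool jog_arm, never from a script. Its argument "steps" is a list that holds one entry, the list of rows, each a list of 7 numbers: the shift along the world's x, y, z scaled (see below), then the turn, a rotation vector about the world's x, y, z scaled (see below), then the closure, from -1 (fully open) to 1 (shut). A call has 1 to 8 rows; each row shifts and turns the commanded pose from where the row before left it; what a row does not reach is not made up. The controller multiplies each number of a shift by 40 mm and each number of a turn by 8 degrees. A row lasts 1/10 s, in which the tool goes at most 50 mm and 8.59 degrees, less where a joint would pass 70% of its speed; a pose out of reach is approached as far as the arm can. A call with a number of a shift or a turn outside -1 to 1 is refused whole. A call with a gripper value outside its range is refused whole. The fingers move at their own pace and stop on an object; "force" is the grip in N (left out, the last holds). Time passes only in rows, so rows that do not move let the fingers close. It gives the time, the measured TCP pose, the force, the opening and the grip force at its end, in the units of the state.
- robot.observe(): the state, without advancing time (a new reading comes with each control period).
- robot.grab_frame(name): name is "scene" or "top" or "wrist"; returns a dict with "img" (400x640x3 uint8, blue, green, red), "K" (3x3 intrinsics, pixels), "T" (4x4, takes a point from camera to world coordinates). Camera axes: x right, y down, z forward; pixel columns grow to the right and rows downward; lengths in m; the calibration is good to about 2 mm. A picture is of the moment at which its call begins. There is no depth.
- robot.finish_job(): hands the job in; it is judged then, once.
The state is a dict: "time_s": time; "q": joint angles; "joint_velocities": joint speeds; "joint_efforts": joint torques, N m; "position": TCP position; "ee_rot": TCP orientation; "wrist_force": force on the tool from outside, world axes, zero at the start; "torque": the same for the moment, N m; "finger_gap": finger opening in m; "gripper_force": force on a finger pad.
Only numpy, scipy, OpenCV 4.12 (cv2) and the standard library are available. Lean on these libraries where they do the work, as an engineer would, in place of code of your own. Each camera call takes 0.05 s, during which the arm holds its last target. There are 200 camera calls.

## Working session

There is one attempt and no reset: what is moved stays moved. The work goes in short steps, Python scripts to look and compute and a tool call to move; the robot and the scene stay as the last step left them, time stands still between calls to the robot, and variables do not carry over. Pictures are saved under pics/ and viewed, at most 10 in all, crops included, and the job is handed in when it is done.

Besides the shell and the picture viewer there is one more tool, called after "Call:" as name(argument=value, ...), one argument or row to a line, values as JSON. jog_arm: Moves the arm, as the interface text tells. Shifts and turns lie within -1 to 1; 1 stands for 40 mm of shift or 8 degrees of turn. Its arguments: {"type":"object","properties":{"steps":{"type":"array"},"force":{"type":"number"}},"required":["steps"]}

```bash
ls; mkdir -p pics; python3 - <<'E'
from rig import robot
import cv2,numpy as np
print(robot.observe(), robot.pinch_z)
for n in("scene","top"):
    f=robot.grab_frame(n); cv2.imwrite(f"pics/{n}0.png",f["img"]); np.savez(f"pics/{n}0.npz",K=f["K"],T=f["T"]); print(n,f["K"].round(1).tolist(),f["T"].round(3).tolist())
E
```

```text
pics
{'time_s': 0.0, 'q': array([ 5.81857203e+01,  3.02797597e+01,  8.21560147e+01, -1.87621147e-03,
        6.76877208e+01, -1.02287233e+01]), 'joint_velocities': array([-0.08139423,  0.01851002, -0.00163008, -0.00358189, -0.03385578,
        0.08549474]), 'joint_efforts': array([-6.60623136e-04, -4.40035808e+01, -1.76593459e+01,  6.32800232e-02,
        5.82645438e-02, -1.94541612e-04]), 'position': array([0.22961658, 0.58067331, 0.29126501]), 'ee_rot': array([-1.79878160e+02, -2.02234003e-02,  1.58415136e+02]), 'wrist_force': array([-0.13115656,  0.02666914, -0.56960747]), 'torque': array([-0.00682969,  0.00864251,  0.0213745 ]), 'gripper_force': 0.0, 'finger_gap': 0.0869259570239784} 0.051
scene [[439.2, 0.0, 317.1], [0.0, 439.2, 204.1], [0.0, 0.0, 1.0]] [[-0.446, 0.736, -0.509, 1.247], [0.895, 0.361, -0.263, 0.379], [-0.01, -0.573, -0.82, 1.361], [0.0, 0.0, 0.0, 1.0]]
top [[462.1, 0.0, 319.4], [0.0, 462.1, 196.0], [0.0, 0.0, 1.0]] [[0.026, -0.982, 0.186, 0.263], [-0.999, -0.029, -0.014, 0.017], [0.02, -0.185, -0.982, 1.637], [0.0, 0.0, 0.0, 1.0]]
```

View pics/scene0.png

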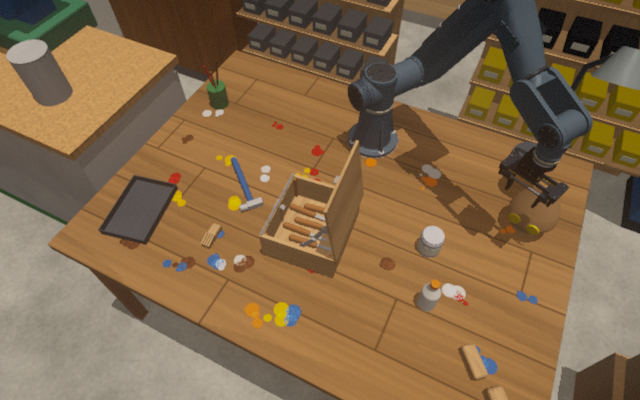

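View pics/top0.png

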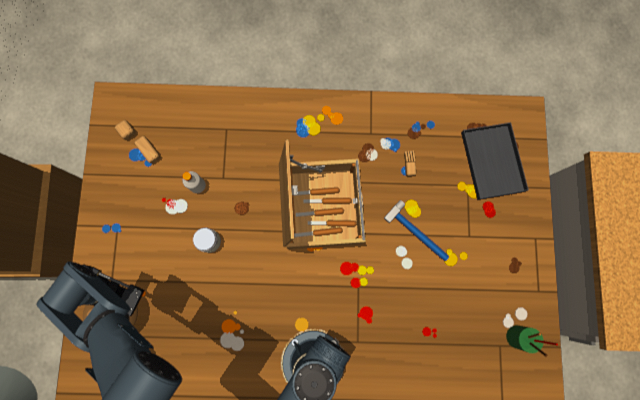

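The scene shows the open chest near the middle: lid on its right in the scene view (x≈345, y≈200), and on its left in the top view (x≈287). The stay is at the far (+x) end, at about (300,160) in the top view. The glue and tin stand to +y, the hammer and puppet hand to -y. I'll enlarge both views next.

```bash
python3 - <<'E'
import cv2,numpy as np
a=cv2.imread("pics/scene0.png")[140:280,250:375]; b=cv2.imread("pics/top0.png")[135:255,270:375]
z=lambda i,s:cv2.resize(i,None,fx=s,fy=s,interpolation=cv2.INTER_CUBIC)
a=z(a,4)[:, :400];b=z(b,4)[:, :400]
a=z(cv2.imread("pics/scene0.png")[140:280,255:375],3.3);b=z(cv2.imread("pics/top0.png")[135:255,270:375],3.8)
h=470;o=np.zeros((h,800,3),np.uint8);o[:a.shape[0],:a.shape[1]]=a;o[:b.shape[0],400:400+b.shape[1]]=b[:, :400]
cv2.imwrite("pics/crop0.png",o)
E
```

```text
(no output)
```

View pics/crop0.png

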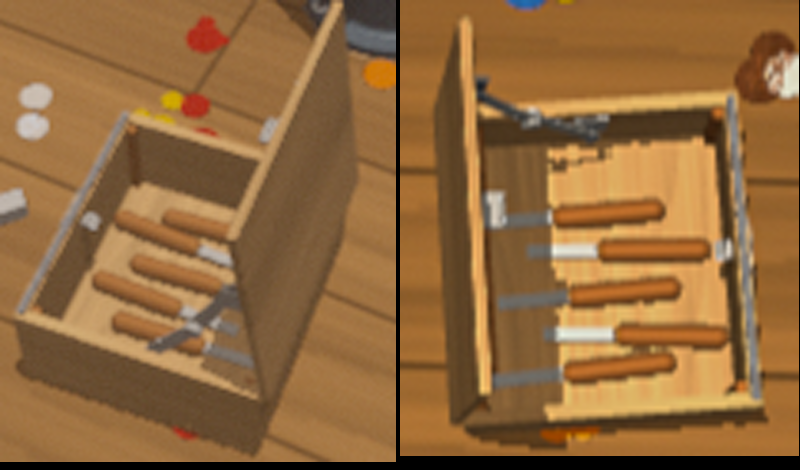

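```bash
cat > h.py <<'E'
import numpy as np
def load(n): d=np.load(f"pics/{n}.npz"); return d["K"],d["T"]
def ray(c,p):
    K,T=c; d=T[:3,:3]@np.linalg.solve(K,[p[0],p[1],1]); return T[:3,3],d/np.linalg.norm(d)
def onz(c,p,z): o,d=ray(c,p); return o+d*(z-o[2])/d[2]
def tri(c1,p1,c2,p2):
    A=np.zeros((3,3));b=np.zeros(3);R=[ray(c1,p1),ray(c2,p2)]
    for o,d in R: P=np.eye(3)-np.outer(d,d);A+=P;b+=P@o
    x=np.linalg.solve(A,b); return x,[np.linalg.norm((np.eye(3)-np.outer(d,d))@(x-o)) for o,d in R]
def proj(c,X):
    K,T=c; x=K@(T[:3,:3].T@(np.asarray(X)-T[:3,3])); return x[:2]/x[2]
E
python3 - <<'E'
from h import *
import numpy as np
s,t=load("scene0"),load("top0")
S=lambda x,y:(255+x/3.3,140+y/3.3); P=lambda x,y:(270+(x-400)/3.8,135+y/3.8)
for n,a,b in [("front+x",S(20,318),P(738,95)),("front-x",S(130,118),P(765,413)),("lidedge+x",S(237,232),P(462,18)),("lidedge-x",S(338,3),P(484,395)),("knuckle?",S(190,320),P(530,118))]:
    x,e=tri(s,a,t,b); print(n,x.round(4),np.round(e,4))
print("z126", onz(s,S(20,318),.126),onz(s,S(130,118),.126),onz(s,S(262,403),.126),onz(t,P(738,95),.126),onz(t,P(765,413),.126))
E
```

```text
front+x [ 0.6754 -0.1306  0.1222] [0.0056 0.0056]
front-x [ 0.3941 -0.1583  0.1084] [0.0057 0.0057]
lidedge+x [0.6543 0.0986 0.3946] [0.0031 0.0031]
lidedge-x [0.3793 0.0707 0.3841] [0.0009 0.0009]
knuckle? [0.6348 0.0467 0.1869] [0.001 0.001]
z126 [ 0.67555321 -0.12361735  0.126     ] [ 0.40459408 -0.14531431  0.126     ] [0.6548055 0.1312592 0.126    ] [ 0.67677842 -0.13542181  0.126     ] [ 0.39474453 -0.16153021  0.126     ]
```

Call:
jog_arm(
  steps=[
    [[0.5,-0.5,1,0,0,-1,-1],[0.5,-0.5,1,0,0,-1,-1],[0.5,-0.5,1,0,0,-1,-1],[0.5,-0.5,1,0,0,-1,-1],[0.5,-0.5,1,0,0,-1,-1],[0.5,-0.5,1,0,0,-1,-1],[0.5,-1,0,0,0,-1,-1],[0.5,-1,0,0,0,-0.8,-1]],
  ],
)

```text
time_s: 0.9
position: [0.3906, 0.3802, 0.5335]
ee_rot: [179.8, -0.1, 95.8]
wrist_force: [-0.0, -0.5, -0.3]
finger_gap: 0.0871
gripper_force: 0.0
```

Call:
jog_arm(
  steps=[
    [[0.5,-1,0,0,0,0,-1],[0.5,-1,0,0,0,0,-1],[0.5,-1,0,0,0,0,-1],[0.5,-1,0,0,0,0,-1],[0.5,-1,0,0,0,0,-1],[0.5,-1,0,0,0,0,-1],[0.5,-1,0,0,0,0,-1],[0.5,-1,0,0,0,0,-1]],
  ],
)

```text
time_s: 1.7
position: [0.5502, 0.0594, 0.5318]
ee_rot: [-179.9, -0.0, 96.0]
wrist_force: [0.6, 1.2, -0.1]
finger_gap: 0.0872
gripper_force: 0.0
```

Call:
jog_arm(
  steps=[
    [[0.6,-0.9,0,0.94,0.1,0,-1],[0.6,-0.9,0,0.94,0.1,0,-1],[0.6,-0.9,0,0.94,0.1,0,-1],[0.6,-0.9,0,0.94,0.1,0,-1],[0,0,-1,0,0,0,-1],[0,0.1,-1,0,0,0,-1],[0,0.2,-1,0,0,0,-1],[0,0,0,0,0,0,-1]],
  ],
)

```text
time_s: 2.5
position: [0.6435, -0.0698, 0.4053]
ee_rot: [-179.1, -30.6, 95.5]
wrist_force: [-0.9, -0.2, -1.1]
finger_gap: 0.087
gripper_force: 0.0
```

```bash
python3 - <<'E'
from rig import robot
import cv2,numpy as np
for n in("wrist",):
    f=robot.grab_frame(n); cv2.imwrite(f"pics/{n}1.png",f["img"]); np.savez(f"pics/{n}1.npz",K=f["K"],T=f["T"]); print(n,f["K"].round(1).tolist(),f["T"].round(3).tolist())
o=robot.observe();print(o["position"],o["ee_rot"],o["q"])
E
```

```text
wrist [[313.8, 0.0, 321.7], [0.0, 313.8, 200.2], [0.0, 0.0, 1.0]] [[0.994, 0.098, -0.038, 0.642], [0.104, -0.969, 0.226, -0.046], [-0.014, -0.229, -0.973, 0.528], [0.0, 0.0, 0.0, 1.0]]
[ 0.64491542 -0.07028699  0.40935209] [-179.49957259  -30.48776844   95.78401325] [-25.32608762  31.08133967  66.57580803  25.7811646   98.7653398
 -30.99023574]
```

View pics/wrist1.png

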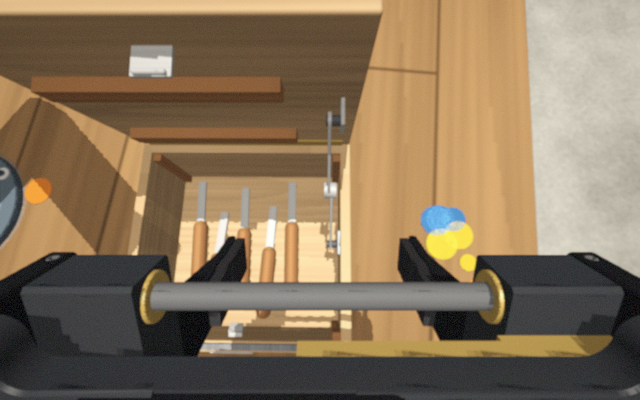

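Wrist view: knuckle boss at about (330,190), upper pivot on the lid (336,119), lower pivot (334,243), all in a straight column between the open fingers. I'll triangulate it against the other two views.

```bash
python3 - <<'E'
from h import *
import numpy as np,cv2
s,t,w=load("scene0"),load("top0"),load("wrist1")
im=cv2.imread("pics/wrist1.png")
m=(im.min(2)>135).astype(np.uint8);n,l,st,c=cv2.connectedComponentsWithStats(m[170:260,310:350])
for i in range(1,n): print("blob",st[i][4],c[i]+[310,170],st[i][:4])
S=lambda x,y:(255+x/3.3,140+y/3.3); P=lambda x,y:(270+(x-400)/3.8,135+y/3.8)
k=(330.5,190)
for n,c,p in(("scene",s,S(190,320)),("top",t,P(530,118))): 
    x,e=tri(c,p,w,k);print(n,x.round(4),np.round(e,4))
a=np.deg2rad(5.7);C=np.array([.5225,-.0148,.007]);R=np.array([[np.cos(a),-np.sin(a),0],[np.sin(a),np.cos(a),0],[0,0,1]])
for q in [(114,53,167),(114,0,85),(140,-130,120),(-140,-130,120),(140,130,120)]:
    X=C+R@np.array(q)/1e3; print(q,X.round(4),"w",proj(w,X).round(1),"s",proj(s,X).round(1),"t",proj(t,X).round(1))
print("ray wrist z.174",onz(w,k,.174))
E
```

```text
blob 445 [330.22247191 207.55730337] [13  0 14 83]
blob 877 [344.40478905 218.87571266] [27  0 13 90]
blob 519 [316.59922929 242.27552987] [ 0 52 17 38]
blob 3 [324.33333333 223.33333333] [14 53  2  2]
blob 8 [330.    258.625] [18 88  5  2]
scene [0.637  0.046  0.1894] [0.0007 0.0007]
top [0.637  0.0482 0.178 ] [0.0005 0.0005]
(114, 53, 167) [0.6307 0.0493 0.174 ] w [324.8 189.8] s [314.3 238.4] t [303.7 168.1]
(114, 0, 85) [ 0.6359 -0.0035  0.092 ] w [325.  242.3] s [299.7 246.2] t [319.5 172.9]
(140, -130, 120) [ 0.6747 -0.1303  0.127 ] w [346.7 350.3] s [259.4 235.2] t [357.4 160.5]
(-140, -130, 120) [ 0.3961 -0.1581  0.127 ] w [111.3 348.3] s [292.4 172.7] t [365.  243.2]
(140, 130, 120) [0.6489 0.1285 0.127 ] w [344.1 144.4] s [334.4 260.1] t [280.5 165.6]
ray wrist z.174 [0.63730088 0.04967396 0.174     ]
```

Call:
jog_arm(
  steps=[
    [[0,0.35,-0.85,0,0,0,-1],[0,0.35,-0.85,0,0,0,-1],[0,0.38,-0.85,0,0,0,-1],[-0.03,0.31,-0.54,0,0,0,-1],[-0.03,0.31,-0.54,0,0,0,-1],[-0.03,0.31,-0.54,0,0,0,-1],[0,0,0,0,0,0,-1]],
  ],
)

```text
time_s: 3.25
position: [0.6422, 0.0109, 0.2454]
ee_rot: [-179.9, -30.3, 96.1]
wrist_force: [-0.8, 0.4, -0.3]
finger_gap: 0.087
gripper_force: 0.0
```

```bash
python3 - <<'E'
from rig import robot
import cv2,numpy as np
for n in("wrist",):
    f=robot.grab_frame(n); cv2.imwrite(f"pics/{n}2.png",f["img"]); np.savez(f"pics/{n}2.npz",K=f["K"],T=f["T"])
o=robot.observe();print(o["position"],o["ee_rot"],o["wrist_force"])
E
```

```text
[0.64318405 0.00989673 0.24681998] [179.94023528 -30.24191913  96.12209385] [-0.14952854 -0.54703073  0.6183551 ]
```

View pics/wrist2.png

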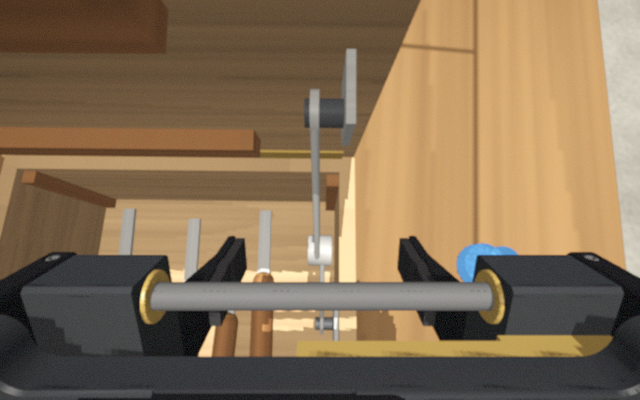

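The knuckle boss now sits at about (320,250), centred between the fingers, with the upper pivot at (320,112).

```bash
python3 - <<'E'
from h import *
import numpy as np
t,w,v=load("top0"),load("wrist1"),load("wrist2")
P=lambda x,y:(270+(x-400)/3.8,135+y/3.8)
for c,p in((w,(330.5,190)),(t,P(530,118))):
    x,e=tri(c,p,v,(320,250));print(x.round(4),np.round(e,4))
x,e=tri(w,(336,119),v,(325,112));print("upper",x,e)
a=np.deg2rad(5.9);r=np.deg2rad
from scipy.spatial.transform import Rotation as Ro
T=Ro.from_euler("xyz",[179.94,-30.24,96.12],degrees=True).as_matrix();print(T.round(3)); print("grasp pt",np.array([.6432,.0099,.2468])+.051*T[:,2])
E
```

```text
[0.6369 0.0482 0.1797] [0.0005 0.0005]
[0.6364 0.048  0.1791] [0.0002 0.0002]
upper [0.63762044 0.05961532 0.32552629] [np.float64(0.0011089276226688418), np.float64(0.0011089276226687195)]
[[-0.092  0.994 -0.053]
 [ 0.859  0.106  0.501]
 [ 0.504  0.001 -0.864]]
grasp pt [0.64051482 0.03544408 0.20273993]
```

Call:
jog_arm(
  steps=[
    [[-0.05,0.16,-0.31,0,0,0,-1],[-0.05,0.16,-0.31,0,0,0,-1],[0,0,0,0,0,0,0],[0,0,0,0,0,0,0.3],[0,0,0,0,0,0,0.5],[0,0,0,0,0,0,0.5]],
  ],
  force=9,
)

```text
time_s: 3.9
position: [0.6387, 0.022, 0.2211]
ee_rot: [180.0, -30.2, 96.0]
wrist_force: [0.4, -0.2, -0.2]
finger_gap: 0.063
gripper_force: 0.0
```

Call:
jog_arm(
  steps=[
    [[0,0,0,0,0,0,0.6],[0,0,0,0,0,0,0.65],[0,0,0,0,0,0,0.7],[0,0,0,0,0,0,0.75],[0,0,0,0,0,0,0.8]],
  ],
)

```text
time_s: 4.4
position: [0.6383, 0.0223, 0.2206]
ee_rot: [-180.0, -30.3, 96.0]
wrist_force: [0.3, -1.3, -0.3]
finger_gap: 0.0227
gripper_force: 0.0
```

Call:
jog_arm(
  steps=[
    [[0,0,0,0,0,0,0.85],[0,0,0,0,0,0,0.9]],
  ],
)

```text
time_s: 4.6
position: [0.6391, 0.0224, 0.2207]
ee_rot: [179.9, -30.2, 96.0]
wrist_force: [3.2, 0.8, -0.8]
finger_gap: 0.0142
gripper_force: 9.0
```

Call:
jog_arm(
  steps=[
    [[0.02,0,0,0,0,0,1],[0.009,-0.09,0.055,0,0,0,1],[0.009,-0.092,0.052,0,0,0,1],[0,0,0,0,0,0,1]],
  ],
  force=10,
)

```text
time_s: 5.0
position: [0.6399, 0.016, 0.2244]
ee_rot: [-179.9, -30.4, 96.0]
wrist_force: [2.5, 3.6, -3.4]
finger_gap: 0.0141
gripper_force: 10.0
```

Call:
jog_arm(
  steps=[
    [[0.02,-0.098,0.048,0,0,0,1],[0.02,-0.098,0.045,0,0,0,1],[0.009,-0.098,0.04,0,0,0,1],[0.009,-0.1,0.035,0,0,0,1],[0,0,0,0,0,0,1]],
  ],
)

```text
time_s: 5.5
position: [0.6415, 0.0007, 0.2312]
ee_rot: [-179.8, -30.4, 96.0]
wrist_force: [0.7, 5.4, -2.3]
finger_gap: 0.0138
gripper_force: 10.0
```

Call:
jog_arm(
  steps=[
    [[0.01,-0.1,0.03,0,0,0,1],[0.01,-0.1,0.026,0,0,0,1],[0.01,-0.105,0.022,0,0,0,1],[0.01,-0.105,0.02,0,0,0,1],[0,0,0,0,0,0,1],[0,0,0,0,0,0,1]],
  ],
)

```text
time_s: 6.1
position: [0.643, -0.0154, 0.2356]
ee_rot: [-179.8, -30.5, 96.0]
wrist_force: [0.6, 5.2, 0.0]
finger_gap: 0.0139
gripper_force: 10.0
```

```bash
python3 - <<'E'
from rig import robot
import cv2,numpy as np
z=lambda i,s:cv2.resize(i,None,fx=s,fy=s,interpolation=cv2.INTER_CUBIC)
f=robot.grab_frame("wrist"); g=robot.grab_frame("scene")
o=np.zeros((500,800,3),np.uint8); o[:250,:400]=z(f["img"],.625);a=z(g["img"][120:280,240:380],2.8);o[:a.shape[0],400:400+a.shape[1]]=a
cv2.imwrite("pics/c3.png",o)
s=robot.observe();print(s["position"],s["wrist_force"],s["gripper_force"])
E
```

```text
[ 0.64301945 -0.01543841  0.23558011] [ 0.54886826  4.81039743 -0.02657149] 9.99980516731739
```

View pics/c3.png

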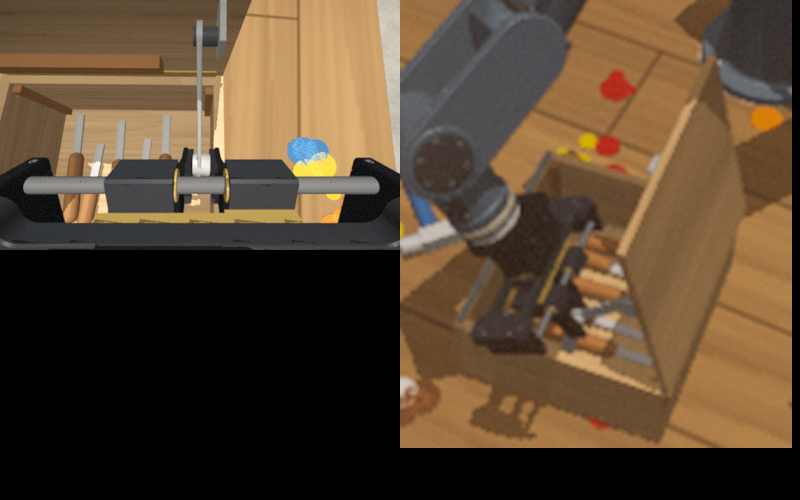

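The boss sits between the pads and the stay has clearly folded: the knuckle moved 38 mm forward and 15 mm up, a knee of about 0.6 rad. The lid is still up. Releasing now.

Call:
jog_arm(
  steps=[
    [[0,0,0,0,0,0,0.5],[0,0,0,0,0,0,-0.2],[0,0,0,0,0,0,-0.2],[0.04,-0.4,0.7,0,0,0,-0.2],[0.04,-0.4,0.7,0,0,0,-0.2],[0.04,-0.5,0.9,0,0,0,0],[0,0,1,-0.94,-0.1,0,0.5],[0,0,1,-0.94,-0.1,0,1]],
  ],
)

```text
time_s: 7.0
position: [0.6486, -0.0717, 0.4086]
ee_rot: [-179.9, -14.8, 95.8]
wrist_force: [0.5, 0.9, -0.2]
finger_gap: 0.0352
gripper_force: 0.0
```

Call:
jog_arm(
  steps=[
    [[-0.4,0,1,-0.94,-0.1,0,1],[-0.4,0,1,-0.94,-0.1,0,1],[-0.4,0,1,0,0,0,1],[-0.4,0.3,0.6,0,0,0,1],[-0.4,1,0.1,0,0,0,1],[-0.4,1,0,0,0,0,1],[-0.4,1,0,0,0,0,1],[0,0,0,0,0,0,1]],
  ],
)

```text
time_s: 7.8
position: [0.534, 0.0667, 0.5568]
ee_rot: [180.0, -0.1, 96.3]
wrist_force: [0.1, 0.3, -0.1]
finger_gap: 0.0005
gripper_force: 0.0
```

Call:
jog_arm(
  steps=[
    [[-0.2,0.8,0,0,0,0,1],[-0.2,0.8,0,0,0,0,1],[-0.1,0.75,0,0,0,0,1],[0,0,-1,0,0,0,1],[0,0,-1,0,0,0,1],[0,0,-1,0,0,0,1],[0,0,-0.25,0,0,0,1],[0,0,0,0,0,0,1]],
  ],
)

```text
time_s: 8.6
position: [0.5164, 0.1562, 0.4244]
ee_rot: [-179.8, 0.0, 96.0]
wrist_force: [0.1, 0.4, -0.7]
finger_gap: 0.0005
gripper_force: 0.0
```

```bash
python3 - <<'E'
from rig import robot
import cv2,numpy as np
z=lambda i,s:cv2.resize(i,None,fx=s,fy=s,interpolation=cv2.INTER_CUBIC)
f=robot.grab_frame("wrist"); g=robot.grab_frame("scene")
o=np.zeros((500,800,3),np.uint8); o[:250,:400]=z(f["img"],.625);a=z(g["img"][110:280,240:380],2.8);o[:a.shape[0],400:400+a.shape[1]]=a
cv2.imwrite("pics/c4.png",o)
s=robot.observe();print(s["position"],s["wrist_force"],s["gripper_force"])
E
```

```text
[0.5178585  0.15658501 0.4274751 ] [0.31786202 0.25186231 0.08552896] 0.0
```

View pics/c4.png

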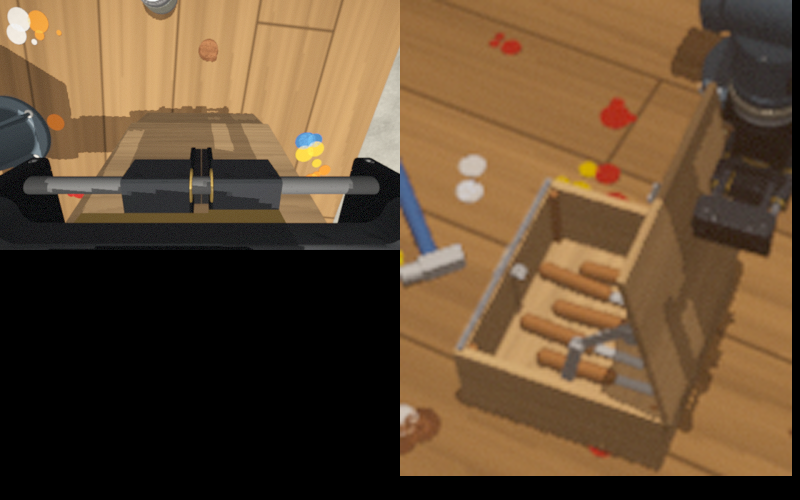

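The stay is folded (knuckle at about (577,343) in the right panel), the lid is still up, and the closed fingers are behind the lid. Approaching it slowly.

Call:
jog_arm(
  steps=[
    [[0.05,-0.4,0,0,0,0,1],[0.05,-0.4,0,0,0,0,1],[0.05,-0.4,0,0,0,0,1],[0.02,-0.3,0,0,0,0,1],[0.02,-0.2,0,0,0,0,1],[0.01,-0.15,0,0,0,0,1]],
  ],
)

```text
time_s: 9.3
position: [0.5252, 0.0839, 0.4269]
ee_rot: [179.8, -0.3, 96.0]
wrist_force: [0.6, 6.8, 0.8]
finger_gap: 0.0006
gripper_force: 3.3
```

Call:
jog_arm(
  steps=[
    [[0.03,-0.34,-0.075,0,0,0,1],[0.03,-0.335,-0.095,0,0,0,1],[0.03,-0.33,-0.115,0,0,0,1],[0.03,-0.32,-0.135,0,0,0,1]],
  ],
)

```text
time_s: 9.7
position: [0.5302, 0.0293, 0.4093]
ee_rot: [179.8, 0.0, 96.0]
wrist_force: [1.3, 2.8, 3.1]
finger_gap: 0.0004
gripper_force: 1.8
```

Call:
jog_arm(
  steps=[
    [[0.03,-0.31,-0.155,0,0,0,1],[0.03,-0.3,-0.172,0,0,0,1],[0.03,-0.29,-0.19,0,0,0,1],[0.03,-0.28,-0.208,0,0,0,1],[0.025,-0.268,-0.225,0,0,0,1],[0.025,-0.252,-0.24,0,0,0,1]],
  ],
)

```text
time_s: 10.3
position: [0.536, -0.0392, 0.3601]
ee_rot: [-179.9, 0.0, 96.0]
wrist_force: [0.8, 1.8, 1.4]
finger_gap: 0.0003
gripper_force: 0.9
```

Call:
jog_arm(
  steps=[
    [[0.025,-0.238,-0.255,0,0,0,1],[0.022,-0.222,-0.268,0,0,0,1],[0.02,-0.205,-0.28,0,0,0,1],[0.02,-0.19,-0.292,0,0,0,1],[0.017,-0.17,-0.302,0,0,0,1],[0.015,-0.152,-0.312,0,0,0,1]],
  ],
)

```text
time_s: 10.9
position: [0.5405, -0.0856, 0.2915]
ee_rot: [-179.9, -0.0, 96.0]
wrist_force: [-0.8, 1.8, 0.5]
finger_gap: 0.0007
gripper_force: 0.5
```

Call:
jog_arm(
  steps=[
    [[0.013,-0.132,-0.322,0,0,0,1],[0.011,-0.115,-0.33,0,0,0,1],[0.009,-0.095,-0.335,0,0,0,1],[0.006,-0.06,-0.25,0,0,0,1],[0.005,-0.04,-0.17,0,0,0,1],[0,0,0,0,0,0,1]],
  ],
)

```text
time_s: 11.5
position: [0.5423, -0.1029, 0.2354]
ee_rot: [-179.9, -0.0, 96.0]
wrist_force: [-0.4, 0.1, -0.2]
finger_gap: 0.0006
gripper_force: 0.0
```

Call:
jog_arm(
  steps=[
    [[0.02,-0.25,-0.1,0,0,0,1],[0.02,-0.2,-0.1,0,0,0,1],[0,0,-0.1,0,0,0,1],[0,0,-0.1,0,0,0,1],[0,0,0,0,0,0,1]],
  ],
)

```text
time_s: 12.0
position: [0.5438, -0.1207, 0.2199]
ee_rot: [-179.9, -0.0, 96.0]
wrist_force: [-0.4, 1.2, 0.7]
finger_gap: 0.0006
gripper_force: 0.0
```

Call:
jog_arm(
  steps=[
    [[0,0,-0.08,0,0,0,1],[0,0,-0.05,0,0,0,1],[0,0,0,0,0,0,1]],
  ],
)

```text
time_s: 12.3
position: [0.5444, -0.1208, 0.2154]
ee_rot: [180.0, 0.0, 96.0]
wrist_force: [0.6, -0.6, 0.5]
finger_gap: 0.0003
gripper_force: 0.2
```

Call:
jog_arm(
  steps=[
    [[0,0,-0.05,0,0,0,1],[0,0,0,0,0,0,1]],
  ],
)

```text
time_s: 12.5
position: [0.5444, -0.1209, 0.2137]
ee_rot: [180.0, 0.0, 96.0]
wrist_force: [-0.8, 0.3, 4.8]
finger_gap: 0.0005
gripper_force: 1.7
```

Call:
jog_arm(
  steps=[
    [[0,0,-0.04,0,0,0,1],[0,0,0,0,0,0,1]],
  ],
)

```text
time_s: 12.7
position: [0.5444, -0.121, 0.2125]
ee_rot: [180.0, 0.0, 96.0]
wrist_force: [-1.5, -1.5, 5.9]
finger_gap: -0.0001
gripper_force: 3.2
```

Call:
jog_arm(
  steps=[
    [[0,0,-0.05,0,0,0,1],[0,0,0,0,0,0,1]],
  ],
)

```text
time_s: 12.9
position: [0.5444, -0.121, 0.2109]
ee_rot: [180.0, 0.0, 96.0]
wrist_force: [-3.0, -0.2, 8.9]
finger_gap: 0.0003
gripper_force: 4.6
```

Call:
jog_arm(
  steps=[
    [[0,0,-0.04,0,0,0,1],[0,0,0,0,0,0,1]],
  ],
)

```text
time_s: 13.1
position: [0.5444, -0.1211, 0.2098]
ee_rot: [179.9, 0.1, 96.0]
wrist_force: [-3.2, -0.3, 11.8]
finger_gap: 0.0002
gripper_force: 5.9
```

Call:
jog_arm(
  steps=[
    [[0,0,-0.03,0,0,0,1],[0,0,0,0,0,0,1]],
  ],
)

```text
time_s: 13.3
position: [0.5444, -0.1211, 0.2092]
ee_rot: [179.9, 0.1, 96.0]
wrist_force: [-4.3, 0.6, 16.1]
finger_gap: 0.0009
gripper_force: 8.0
```

Call:
jog_arm(
  steps=[
    [[0,0,-0.03,0,0,0,1],[0,0,0,0,0,0,1]],
  ],
)

```text
time_s: 13.5
position: [0.5444, -0.1211, 0.2087]
ee_rot: [179.9, 0.1, 96.0]
wrist_force: [-5.2, -0.5, 20.2]
finger_gap: 0.0003
gripper_force: 10.2
```

Call:
jog_arm(
  steps=[
    [[0,0,-0.03,0,0,0,1],[0,0,0,0,0,0,1],[0,0,0,0,0,0,1]],
  ],
)

```text
time_s: 13.8
position: [0.5444, -0.1211, 0.2081]
ee_rot: [179.9, 0.1, 96.0]
wrist_force: [-5.6, 0.0, 23.9]
finger_gap: 0.0005
gripper_force: 11.7
```

Call:
jog_arm(
  steps=[
    [[0,0,0.03,0,0,0,1],[0,0,0.03,0,0,0,1],[0,0,0,0,0,0,1]],
  ],
)

```text
time_s: 14.1
position: [0.5444, -0.1211, 0.2093]
ee_rot: [179.9, 0.1, 96.0]
wrist_force: [-4.1, 0.8, 16.5]
finger_gap: 0.0009
gripper_force: 8.1
```

Call:
jog_arm(
  steps=[
    [[0,0,0.05,0,0,0,1],[0,0,0,0,0,0,1]],
  ],
)

```text
time_s: 14.3
position: [0.5445, -0.1208, 0.2096]
ee_rot: [179.9, 0.0, 96.0]
wrist_force: [-0.6, 0.8, 7.9]
finger_gap: 0.0003
gripper_force: 3.8
```

Call:
jog_arm(
  steps=[
    [[0,0,0.04,0,0,0,1],[0,0,0,0,0,0,1]],
  ],
)

```text
time_s: 14.5
position: [0.5441, -0.1207, 0.2101]
ee_rot: [-180.0, -0.0, 96.0]
wrist_force: [-0.3, -0.5, -0.3]
finger_gap: 0.0005
gripper_force: 0.0
```

Call:
jog_arm(
  steps=[
    [[0,0,0.04,0,0,0,1],[0,0,0,0,0,0,1]],
  ],
)

```text
time_s: 14.7
position: [0.5442, -0.1208, 0.2118]
ee_rot: [-180.0, -0.0, 96.0]
wrist_force: [-0.2, -0.8, 0.0]
finger_gap: 0.0003
gripper_force: 0.0
```

Call:
jog_arm(
  steps=[
    [[0,0,0,0,0,0,1],[0,0,0,0,0,0,1],[0,0,0,0,0,0,1],[0,0,0,0,0,0,1],[0,0,0,0,0,0,1],[0,0,-0.04,0,0,0,1],[0,0,0,0,0,0,1]],
  ],
)

```text
time_s: 15.4
position: [0.5442, -0.1208, 0.2103]
ee_rot: [-180.0, -0.0, 96.0]
wrist_force: [-0.1, -0.6, -0.0]
finger_gap: 0.0007
gripper_force: 0.0
```

Call:
jog_arm(
  steps=[
    [[0,0,-0.03,0,0,0,1],[0,0,0,0,0,0,1]],
  ],
)

```text
time_s: 15.6
position: [0.5444, -0.1209, 0.2097]
ee_rot: [180.0, 0.0, 96.0]
wrist_force: [-0.8, 0.6, 2.1]
finger_gap: 0.0003
gripper_force: 1.4
```

The lid now rests at a lower height with no load and didn't spring back. That means the latch holds. Retreating and checking.

Call:
jog_arm(
  steps=[
    [[0,0,0.2,0,0,0,1],[0,0,0.7,0,0,0,1],[0,0,1,0,0,0,1],[0,0,1,0,0,0,1],[0,0,1,0,0,0,1],[0,0,0,0,0,0,1],[0,0,0,0,0,0,1]],
  ],
)

```text
time_s: 16.3
position: [0.5444, -0.1209, 0.3666]
ee_rot: [179.9, 0.1, 96.0]
wrist_force: [0.4, -0.6, -0.9]
finger_gap: 0.0006
gripper_force: 0.0
```

```bash
python3 - <<'E'
from rig import robot
import cv2,numpy as np
z=lambda i,s:cv2.resize(i,None,fx=s,fy=s,interpolation=cv2.INTER_CUBIC)
f=robot.grab_frame("top"); g=robot.grab_frame("scene")
o=np.zeros((500,800,3),np.uint8); o[:250,:400]=z(f["img"],.625);a=z(g["img"][110:280,240:380],2.8);o[:a.shape[0],400:400+a.shape[1]]=a
cv2.imwrite("pics/c5.png",o)
s=robot.observe();print(s["position"],s["wrist_force"])
E
```

```text
[ 0.5434296  -0.12048738  0.36419072] [-0.95781965  0.62259424 -0.80076739]
```

View pics/c5.png

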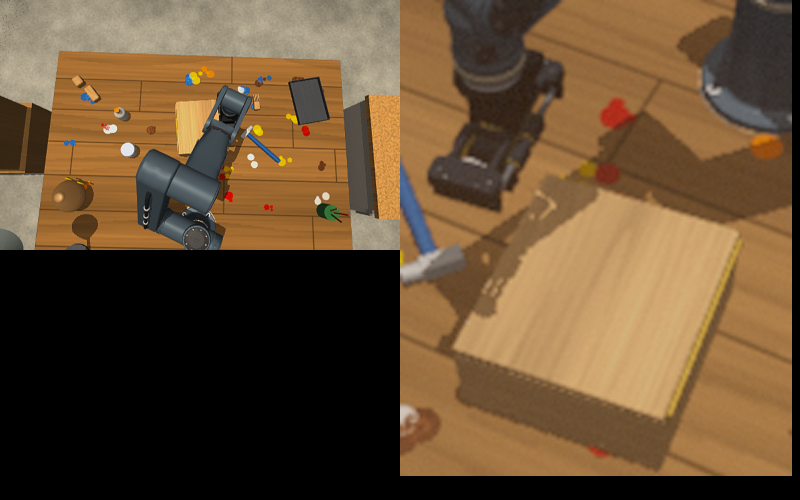

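The lid is shut flat on the chest, the arm is clear of it, and the hammer, tin, glue bottle and puppet hand are where they were.

```bash
python3 -c "
from rig import robot
print(robot.finish_job())"
```

```text
the job is handed in; nothing more can be done
None
```

The tool chest is shut and the job is handed in: the stay was folded about 0.6 rad past straight, the lid was lowered and pressed to about 24 N, and a touch test afterwards showed the latch holding; the verdict was not shown.

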